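# Gauge a bottle: shut the jaw, hold the sprung sighting arm at its stop

### The job

Slide the jig's sliding jaw shut on the small green bottle, gently, until it is felt to press the bottle against the fixed jaw. Then swing the sprung sighting arm by its red peg over the bottle, all the way to its stop, and hold it there for the reading: finish still holding it, since it springs back if let go. Leave the other things on the table where they are.

Things in the scene. Friction and masses are not known exactly. Their poses are not given: they have to be found in the camera images.
- jig: bottle gauging jig bolted to the table: an aluminium plate 200 x 360 mm, 15 mm thick. Its frame has z up; the jaw closes along its +y and its -x side is the one nearer the robot. Origin on the table top 30 mm before the middle of the fixed jaw's face (right below the seat point). It does not move. The black fixed jaw, an upright flat face 70 mm wide and 50 mm tall, looks towards -y of the jig; a steel post 28 mm across stands at jig x +70, y +110 mm and carries the sprung arm
- seat (a point): where the centre of the small bottle's foot sits when the bottle is pressed against the middle of the fixed jaw, on the plate's top face, 15 mm above the table
- jaw (a joint): sliding jaw of the jig, travel along jig +y in m: 0 is wide open, grows as it closes; 0.085 when it pinches the bottle against the fixed jaw (0.100 is the empty end of travel). About 4 N of sliding friction; it stays where it is left. Its black face is 70 mm wide, 50 mm tall
- jaw_tab (a point): centre of the top of the jaw's orange upright tab, 135 mm above the table; the tab is 20 x 20 mm square to the jig, 92 mm tall, and can be pinched from above; it stands 55 mm behind the jaw's face (towards jig -y) and moves with the jaw
- sight_arm (a joint): angle in rad of the sprung sighting arm on the post: 0 at rest (the arm points along jig -x), grows counter-clockwise as seen from above; the red stop is at 1.00 (1.004), with the arm's ring right over the seat. A spring always drives it back to 0: about 1.5 N at the peg at rest, rising to about 5 N at the stop
- post_top (a point): point on the arm's vertical turning axis, 165 mm above the table
- red_peg (a point): centre of the top of the arm's red upright peg, 16 mm across, standing 50 mm clear above the arm bar; the peg's top is 234 mm above the table and the bar's upper face 181 mm; the peg is 166 mm from the turning axis, moves with the arm, and can be pinched or pushed from above; the bar's ring (48 mm outside) lies between peg and post, 130 mm from the axis
- flask: small green glass bottle, 60 mm across, 132 mm tall, 0.15 to 0.3 kg, standing loose on the jig's plate between the two jaws, 6 to 15 mm short of the fixed jaw and up to 5 mm off its middle; pushing it over the plate takes 1 to 4 N; origin at the centre of its foot. The arm passes 39 mm above its mouth
- amber_bottle: brown glass bottle, 62 mm across, 230 mm tall; a bystander, not part of the job; origin at the middle of its underside
- green_bottle: large green glass bottle, 72 mm across, 270 mm tall; a bystander, not part of the job; origin at the middle of its underside
- clear_bottle: clear glass bottle, 72 mm across, 250 mm tall; a bystander, not part of the job; origin at the middle of its underside
- cork: cork standing on end, 28 mm across, 35 mm tall; a bystander, not part of the job; origin at the middle of its underside
- glass_ring: cut brown glass ring lying flat, 72 mm across, 30 mm tall; a bystander, not part of the job; origin at the middle of its underside
- driver: screwdriver lying on the table; a bystander, not part of the job; origin at the middle of its length, on its underside
- spanner: wrench lying on the table; a bystander, not part of the job; origin at the middle of its length, on its underside
Things that resemble listed ones, but are neither listed nor needed, are in the scene too. What is shaped like the flask but brown or purple is not meant.

How it is judged (in metres and radians):
On the way, in this order (a step that is already met when the one before it is completed fails the run):
1. the jaw presses the small bottle against the fixed jaw (over 2 N between jaw and bottle) (y of flask in the frame of seat above -0.003 m and horizontal distance between flask and seat below 0.012 m and angle between flask's own z axis and vertical below 0.06 rad and value of joint jaw above 0.0825 m and contact force between jaw and flask above 2 N), for 0.2 s.
2. then the sprung arm is swung to its stop and held (value of joint sight_arm above 0.95 rad), for 0.5 s.
At the end, for the whole second after the job is handed in: The robot still holds the sprung arm within 0.05 rad of its stop, pressing it with over 1.5 N; the small bottle stands upright against the fixed jaw (within 3 mm, and 12 mm of the seat), untouched by arm or robot, with the jaw within 2.5 mm of full closure on it (y of flask in the frame of seat above -0.003 m and horizontal distance between flask and seat below 0.012 m and angle between flask's own z axis and vertical below 0.06 rad and value of joint jaw above 0.0825 m and value of joint sight_arm above 0.95 rad and contact force between any of the fingers, the arm and sight_arm above 1.5 N and contact force between flask and sight_arm below 0.1 N and contact force between each of the arm, the fingers and flask below 0.1 N); the arm keeps its last pose, push and grip.
It fails at once if the glass is squeezed too hard (over 60 N between jaw and bottle) (contact force between jaw and flask above 60 N).
It fails at once if a bystander is moved more than 30 mm (distance of any of amber_bottle, green_bottle, clear_bottle, cork, glass_ring, driver, spanner from where it was at the start of the episode above 0.03 m).
It also fails if it takes over 53 s, if anything falls off the work surface, if the arm or the gripper's body presses on something with over 40 N, if the wrist force passes 120 N, or if a joint passes its speed limit or range.

### The arm

A 6-joint arm with a two-finger parallel gripper is mounted at the origin on the work surface. World frame = base frame: x ahead of the robot, y to its left, z up, the work surface at z = 0. Lengths are in mm, angles in degrees, forces in N, time in s.
With the tool pointing down it reaches from about 350 to 850 mm from the base axis. Payload 8.1 kg.
Tool frame: the origin (TCP) lies between the finger pads; the fingertips stand 17 mm ahead of it and the grasp point (between the pads) lies 2 mm behind it; z points along the fingers, y is the line along which they close (so a half turn about z gives the same grasp; the last joint's range is limited). The gripper opens to 85 mm and grips with 20 to 120 N. Pads are 22 mm wide; open, the fingers measure 114 mm over their backs; the gripper's body (76 mm by 85 mm) begins 54 mm behind the grasp point. The pads swing forward as they close: fully open they stand 13 mm farther back than shut.
Start: joints at [67.185, 7.471, 85.268, -0, 87.261, -4.893], TCP at [184.613, 570.897, 248.292] pointing down, gripper open.
Joint ranges: [-169.43, 169.43], [-51.17, 129.36], [1.28, 143.12], [-76.62, 256.62], [0, 156.53], [-152.29, 152.29]. Speed limits (degrees/s): [136.94, 136.94, 159.86, 180, 180, 180].

### API

Orientations are given as [roll, pitch, yaw] about the fixed x, y, z axes, in that order (R = Rz(yaw) Ry(pitch) Rx(roll)).
In Python, from bench import sense, snapshot, hand_in, trace, place_of gives the robot as it stands.
- The arm moves only by the shell command python3 -m handwheel 'ROWS' [FORCE]. ROWS is JSON, a list of rows, each a list of 7 numbers: the opening, from -1 (shut) to 1 (fully open), then the shift along the tool's x, y, z in cm, then the turn, a rotation vector about the tool's x, y, z in rad. A call has 1 to 12 rows; each row shifts and turns the commanded pose from where the row before left it, along the tool's axes as they then stand; what a row does not reach is not made up. A row lasts 1/12 s, in which the tool goes at most 41.7 mm and 7.16 degrees, less where a joint would pass 70% of its speed; a pose out of reach is approached as far as the arm can. A call with a gripper value outside its range is refused whole. The fingers move at their own pace and stop on an object; FORCE is the grip in N (left out, the last holds). Time passes only in rows, so rows that do not move let the fingers close. It gives the time, the measured TCP pose, the force, the opening and the grip force at its end, in the units of the state.
- sense(): the state, without advancing time (a new reading comes with each control period).
- snapshot(name): name is "scene" or "top"; returns a dict with "image" (400x640x3 uint8, red, green, blue), "intrinsics" (3x3 intrinsics, pixels), "R" (3x3) and "t" (3): a world point X has camera coordinates R X + t. Camera axes: x right, y down, z forward; pixel columns grow to the right and rows downward; lengths in mm; the calibration is good to about 2 mm. A picture is of the moment at which its call begins. There is no depth.
- hand_in(): hands the job in; it is judged then, once.
Trained networks look in a picture, given as the dict that the camera call returned (one of the last four; its "shot" number tells which), for a name from the list of things; names that differ only in an ending like _2 or _b are one class to them, and where a whole thing is asked for, a point or a joint stands for the part that bears it (a point fixed in the world has none). Each returns a list of dicts, best first, with "conf" (0 to 1); they miss things now and then, are a little off and sometimes report something else, mostly with a low value. They report only what shows in the picture. A call takes as long as a camera call. They do not tell look-alikes from the thing itself.
- trace(picture, query): "pixels" (400x640 bool, what is visible of it).
- place_of(picture, query): "location" ([x, y, z] in mm, in world coordinates, good to about 4 mm: a listed point, or the origin of a listed thing).
The state is a dict: "time": time; "joint_pos": joint angles; "qd": joint speeds; "joint_efforts": joint torques, N m; "tool_pos": TCP position; "tcp_rot": TCP orientation; "ft_force": force on the tool from outside, world axes, zero at the start; "wrist_torque": the same for the moment, N m; "finger_gap": finger opening in mm; "grip_force": force on a finger pad.
Only numpy, scipy, OpenCV 4.12 (cv2) and the standard library are available. Lean on these libraries where they do the work, as an engineer would, in place of code of your own. Each camera call takes 0.05 s, during which the arm holds its last target. There are 200 camera calls.

## Working session

There is one attempt and no reset: what is moved stays moved. The work goes in short steps, Python scripts to look and compute and a shell command to move; the robot and the scene stay as the last step left them, time stands still between calls to the robot, and variables do not carry over. Pictures are saved under pics/ and viewed, at most 10 in all, crops included, and the job is handed in when it is done.

```bash
mkdir -p pics; cat > h.py <<'E'
import numpy as np, cv2
from bench import sense, snapshot, trace, place_of
np.set_printoptions(precision=1,suppress=True)
def save(p,n): cv2.imwrite('pics/'+n,p['image'][:,:,::-1])
def ray(p,uv,z):
    K=np.array(p['intrinsics']);R=np.array(p['R']);t=np.array(p['t'])
    c=-R.T@t; d=R.T@np.linalg.inv(K)@np.array([*uv,1.]); return c+d*(z-c[2])/d[2]
def pix(p,X):
    v=np.array(p['intrinsics'])@(np.array(p['R'])@np.array(X)+np.array(p['t'])); return v[:2]/v[2]
E
python3 - <<'E'
from h import *
for c in ['scene','top']:
    p=snapshot(c); save(p,c+'1.png')
    print(c)
    for q in ['seat','jaw_tab','post_top','red_peg','flask','amber_bottle','green_bottle','clear_bottle','cork','glass_ring','jig']:
        for r in place_of(p,q)[:2]: print(q,round(r['conf'],2),np.array(r['location']),pix(p,r['location']))
s=sense(); print(s['time'],s['tcp_rot'],s['ft_force'],s['finger_gap'])
E
```

```text
scene
seat 0.88 [593.8  85.9  11.7] [360.9 241.2]
jaw_tab 0.56 [619.  -70.2 134.1] [328.2 240.6]
post_top 0.61 [648.5 202.2 162.2] [409.  190.3]
red_peg 0.69 [488.1 180.3 234.8] [360.8 147.5]
flask 0.83 [597.6  77.1  15.6] [359.9 242.4]
flask 0.79 [423.4  83.1  -4.1] [319.4 217.4]
amber_bottle 0.71 [545.4 419.3  -2.6] [415.1 190.8]
green_bottle 0.65 [455.6 432.3  -4. ] [396.5 178.9]
green_bottle 0.27 [594.7  86.3  14.3] [361.3 240.6]
clear_bottle 0.72 [375.4 362.1   1. ] [366.9 176. ]
cork 0.43 [ 359.8 -246.4   -3.8] [215.4 259.5]
cork 0.42 [593.9  74.1  12.8] [358.2 242.9]
glass_ring 0.63 [368.5 259.   -1.6] [345.8 187. ]
glass_ring 0.56 [596.6  84.5   1.6] [361.1 244.5]
jig 0.92 [594.8  84.4   2.1] [360.6 244. ]
jig 0.56 [ 581.7 -417.2    1.2] [197.6 354.8]
top
seat 0.73 [596.1  86.7  11.3] [289.2 169.2]
jaw_tab 0.97 [614.8 -72.4 135. ] [344.9 152.9]
red_peg 0.79 [487.7 185.7 235.2] [243.4 191.8]
flask 0.95 [423.7  81.2   0.1] [290.4 227.4]
flask 0.92 [595.6  75.5  15.8] [292.9 169.1]
amber_bottle 0.62 [547.6 424.6  -1.2] [176.  185.4]
green_bottle 0.58 [458.2 433.6  -2.3] [171.4 215.1]
clear_bottle 0.58 [367.8 360.8  -0.8] [194.4 246. ]
cork 0.45 [ 365.6 -246.2    1.5] [402.3 247.8]
glass_ring 0.55 [366.6 260.8   1.7] [228.4 246.5]
glass_ring 0.25 [ 361.8 -241.2    2.6] [400.7 249.1]
jig 0.65 [599.8  84.7  -5.4] [290.2 169.3]
1.2 [-180.    -0.   162.1] [ 0.  -0.3 -0.1] 85.15252870204806
```

View pics/scene1.png

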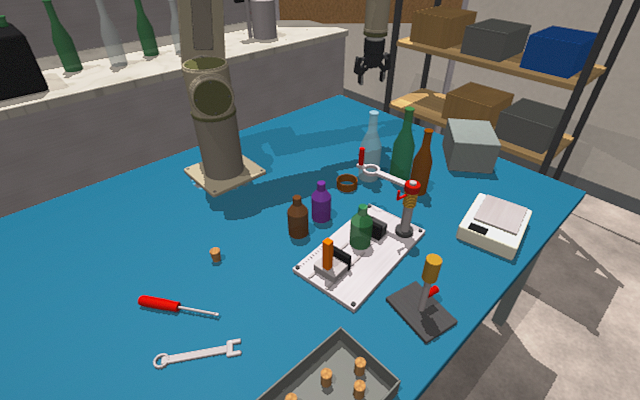

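View pics/top1.png

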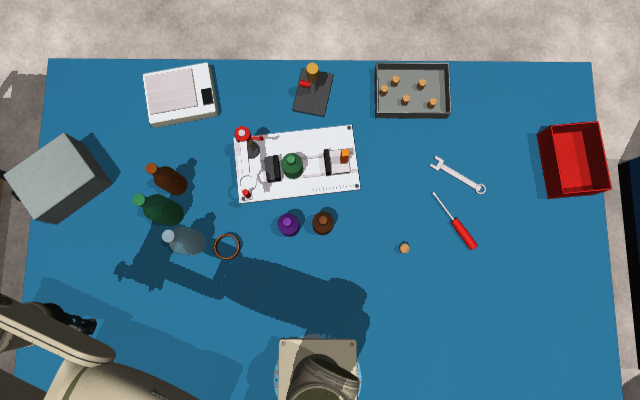

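The jig is at top px (290,169), with the small green flask on it. The orange tab is at (345,153) and the red peg at (243,192). Brown and purple look-alikes stand in front of it, and tall bottles stand between the start pose and the jig. The jig yaw is about 7.6°, so I'll rise, turn -25.5° and go over.

```bash
python3 -m handwheel '[[1,0,0,-2,0,0,-0.111],[1,0,0,-2,0,0,-0.111],[1,0,0,-2,0,0,-0.111],[1,0,0,-2,0,0,-0.111],[1,-1.43,-2.89,0,0,0,0],[1,-1.43,-2.89,0,0,0,0],[1,-1.43,-2.89,0,0,0,0],[1,-1.43,-2.89,0,0,0,0],[1,-1.43,-2.89,0,0,0,0],[1,-1.43,-2.89,0,0,0,0],[1,-1.43,-2.89,0,0,0,0],[1,-1.43,-2.89,0,0,0,0]]' 40
python3 -m handwheel '[[1,-1.43,-2.89,0,0,0,0],[1,-1.43,-2.89,0,0,0,0],[1,-1.43,-2.89,0,0,0,0],[1,-1.43,-2.89,0,0,0,0],[1,-1.43,-2.89,0,0,0,0],[1,-1.43,-2.89,0,0,0,0],[1,-1.43,-2.89,0,0,0,0],[1,-1.43,-2.89,0,0,0,0],[1,-1.43,-2.89,0,0,0,0],[1,-1.43,-2.89,0,0,0,0],[1,-1.43,-2.89,0,0,0,0],[1,-1.43,-2.89,0,0,0,0]]'
```

```text
time: 2.2
tool_pos: [328.8, 355.3, 328.5]
tcp_rot: [180.0, 0.0, -172.5]
ft_force: [1.1, 0.0, -0.2]
finger_gap: 85.3
grip_force: 0.0
time: 3.2
tool_pos: [544.5, 33.7, 328.4]
tcp_rot: [-180.0, 0.0, -172.5]
ft_force: [0.5, 0.6, 0.1]
finger_gap: 85.2
grip_force: 0.0
```

```bash
python3 -m handwheel '[[1,-1.44,-2.84,0,0,0,0],[1,-1.44,-2.84,0,0,0,0],[1,-1.44,-2.84,0,0,0,0],[1,-1.44,-2.84,0,0,0,0],[1,0,0,3.5,0,0,0],[1,0,0,3.5,0,0,0],[1,0,0,3.5,0,0,0],[1,0,0,0,0,0,0]]'
python3 - <<'E'
from h import *
p=snapshot('scene'); save(p,'s2.png')
for q in ['jaw_tab','flask','seat']:
    for r in place_of(p,q)[:2]: print(q,round(r['conf'],2),np.array(r['location']))
s=sense();T=np.array(s['tool_pos']);print(T,pix(p,[617,-71,135]))
cv2.imwrite('pics/s2c.png',cv2.resize(p['image'][160:320,260:460,::-1],None,fx=4,fy=4)[:600])
E
```

```text
time: 3.87
tool_pos: [611.5, -69.3, 214.0]
tcp_rot: [179.8, -0.7, -172.5]
ft_force: [-1.6, 0.6, -2.7]
finger_gap: 85.0
grip_force: 0.0
flask 0.77 [428.4  -8.2   2.1]
flask 0.71 [594.5  75.9  12.6]
seat 0.86 [596.7  84.6  13.3]
[617.  -69.9 226.5] [327.4 240.1]
```

View pics/s2c.png

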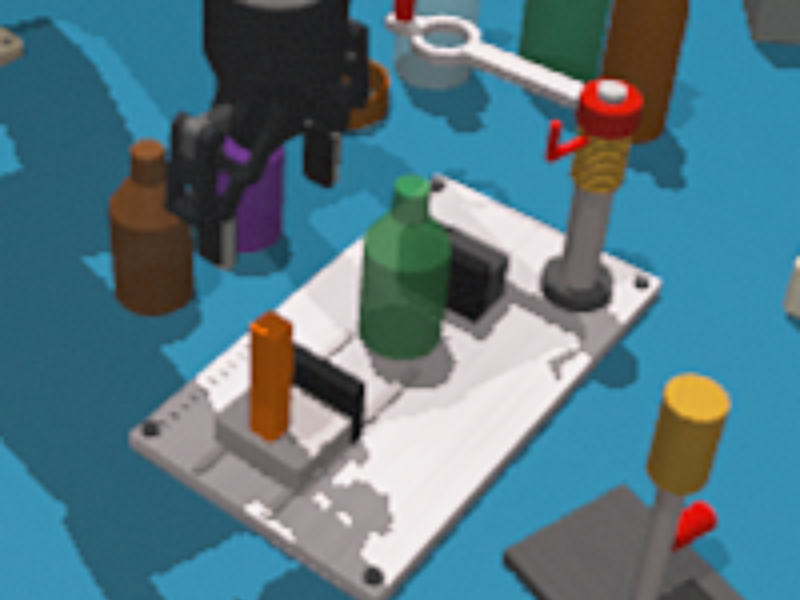

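The open fingers (crop ~(200,240) and (320,160)) straddle the tab's top (crop (270,325), matching the predicted pixel). Descend and pinch.

```bash
python3 -m handwheel '[[1,0,0,2.2,0,0,0],[1,0,0,2.2,0,0,0],[1,0,0,2.2,0,0,0],[1,0,0,2.2,0,0,0],[1,0,0,2.2,0,0,0],[1,0,0,0,0,0,0],[1,0,0,0,0,0,0],[-0.3,0,0,0,0,0,0],[-1,0,0,0,0,0,0],[-1,0,0,0,0,0,0],[-1,0,0,0,0,0,0]]' 30
python3 -m handwheel '[[-1,0,0,0,0,0,0],[-1,0,0,0,0,0,0],[-1,0,0,0,0,0,0]]'
```

```text
time: 4.98
tool_pos: [616.8, -70.0, 115.1]
tcp_rot: [-180.0, 0.1, -172.5]
ft_force: [0.2, -0.0, -0.0]
finger_gap: 38.6
grip_force: 0.0
time: 5.23
tool_pos: [616.2, -70.1, 114.2]
tcp_rot: [-180.0, 0.1, -172.5]
ft_force: [-0.5, -0.5, 6.4]
finger_gap: 19.4
grip_force: 33.6
```

```bash
python3 -m handwheel '[[-1,0,0.6,0,0,0,0],[-1,0,0.9,0,0,0,0],[-1,0,0.9,0,0,0,0],[-1,0,0.9,0,0,0,0],[-1,0,0.9,0,0,0,0],[-1,0,0.6,0,0,0,0],[-1,0,0.3,0,0,0,0],[-1,0,0,0,0,0,0],[-1,0,0,0,0,0,0]]'
python3 - <<'E'
from h import *
for c in ['scene','top']:
    p=snapshot(c)
    for q in ['jaw_tab','flask']:
        for r in place_of(p,q)[:2]: print(q,round(r['conf'],2),np.array(r['location']))
print(sense()['ft_force'],sense()['tool_pos'])
E
```

```text
time: 5.98
tool_pos: [609.7, -18.4, 114.2]
tcp_rot: [180.0, 0.1, -172.5]
ft_force: [0.2, 0.7, 6.3]
finger_gap: 19.7
grip_force: 33.9
jaw_tab 0.96 [609.9 -17.5 135.7]
flask 0.66 [592.7  77.1  14. ]
flask 0.6 [427.4 -11.1   2.5]
jaw_tab 0.82 [611.4 -22.  135.1]
flask 0.53 [595.4  77.3  12.3]
flask 0.5 [488.3 184.7 235.3]
[0.1 0.7 6.4] [609.7 -18.4 114.2]
```

```bash
python3 -m handwheel '[[-1,0,0.2,0,0,0,0],[-1,0,0.2,0,0,0,0],[-1,0,0.2,0,0,0,0],[-1,0,0.2,0,0,0,0]]'
python3 -m handwheel '[[-1,0,0.15,0,0,0,0],[-1,0,0.15,0,0,0,0]]'
python3 -m handwheel '[[-1,0,0.15,0,0,0,0],[-1,0,0.15,0,0,0,0]]'
```

```text
time: 6.62
tool_pos: [608.9, -11.5, 114.2]
tcp_rot: [-179.9, 0.1, -172.5]
ft_force: [1.2, -3.7, 4.9]
finger_gap: 19.7
grip_force: 33.7
time: 6.78
tool_pos: [608.5, -8.5, 114.2]
tcp_rot: [-179.9, 0.1, -172.5]
ft_force: [2.0, -3.5, 4.8]
finger_gap: 19.7
grip_force: 33.7
time: 6.95
tool_pos: [608.1, -5.8, 114.2]
tcp_rot: [-179.9, 0.1, -172.5]
ft_force: [2.0, -5.1, 4.8]
finger_gap: 20.1
grip_force: 33.7
```

```bash
python3 -m handwheel '[[-1,0,0.1,0,0,0,0],[-1,0,0.1,0,0,0,0]]'
```

```text
time: 7.12
tool_pos: [607.9, -3.8, 114.2]
tcp_rot: [-179.9, 0.1, -172.5]
ft_force: [1.9, -5.4, 5.8]
finger_gap: 19.6
grip_force: 33.7
```

```bash
python3 -m handwheel '[[-1,0,0.1,0,0,0,0],[-1,0,0.1,0,0,0,0],[-1,0,0.1,0,0,0,0]]'
```

```text
time: 7.37
tool_pos: [607.5, -0.9, 114.2]
tcp_rot: [-179.9, 0.1, -172.5]
ft_force: [1.6, -4.7, 4.8]
finger_gap: 19.6
grip_force: 33.7
```

```bash
python3 -m handwheel '[[-1,0,0.1,0,0,0,0],[-1,0,0.1,0,0,0,0]]'
```

```text
time: 7.53
tool_pos: [607.3, 1.1, 114.2]
tcp_rot: [-179.9, 0.1, -172.5]
ft_force: [2.9, -5.0, 5.2]
finger_gap: 19.6
grip_force: 33.7
```

```bash
python3 -m handwheel '[[-1,0,0.1,0,0,0,0],[-1,0,0.05,0,0,0,0]]'
```

```text
time: 7.7
tool_pos: [607.2, 1.7, 114.2]
tcp_rot: [-179.8, 0.1, -172.5]
ft_force: [3.9, -11.8, 3.6]
finger_gap: 19.8
grip_force: 33.5
```

```bash
python3 -m handwheel '[[-1,0,0.05,0,0,0,0],[-1,0,0,0,0,0,0],[-1,0,0,0,0,0,0],[-1,0,0,0,0,0,0],[-1,0,0,0,0,0,0]]'
python3 - <<'E'
from h import *
for c in ['scene','top']:
    p=snapshot(c)
    for q in ['jaw_tab','flask','seat']:
        for r in place_of(p,q)[:1]: print(q,round(r['conf'],2),np.array(r['location']))
    if c=='scene': cv2.imwrite('pics/s3c.png',cv2.resize(p['image'][160:310,260:460,::-1],None,fx=4,fy=4))
E
```

```text
time: 8.12
tool_pos: [607.2, 1.7, 114.2]
tcp_rot: [-179.8, 0.1, -172.5]
ft_force: [2.8, -11.8, 3.8]
finger_gap: 19.4
grip_force: 33.5
jaw_tab 0.9 [609.    2.6 138.6]
flask 0.91 [429.6  -7.9   4.2]
seat 0.86 [597.5  84.8  11.2]
jaw_tab 0.6 [610.9   0.  133.2]
flask 0.62 [596.3  81.5  12.7]
seat 0.61 [600.4  82.6  14.7]
```

View pics/s3c.png

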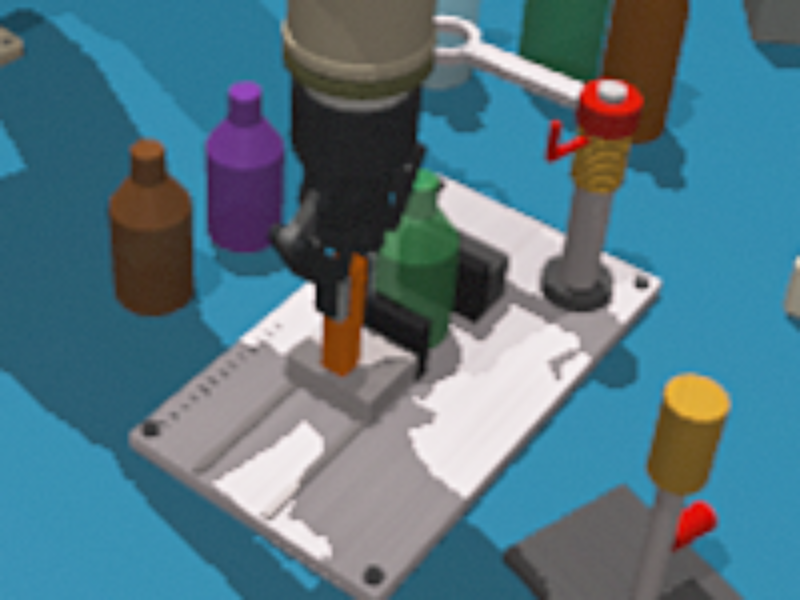

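Jaw, bottle and fixed jaw are now in contact (crop ~(400,330), (420,270), (480,280)), and the bottle is upright. The push is about 12 N, of which 4 N is friction. Release with a small opening, rise and go over to the peg.

```bash
python3 -m handwheel '[[-0.2,0,0,0,0,0,0],[-0.2,0,0,0,0,0,0],[-0.2,0,0,0,0,0,0],[-0.2,0,0,0,0,0,0],[-0.2,0,0,-2,0,0,0],[-0.2,0,0,-3.5,0,0,0],[-0.2,0,0,-3.5,0,0,0],[-0.2,0,0,-3.5,0,0,0],[-0.2,0,0,-3.5,0,0,0],[-0.2,0,0,-1.5,0,0,0]]'
python3 -m handwheel '[[0.5,1.59,3.25,0,0,0,0],[0.5,1.59,3.25,0,0,0,0],[0.5,1.59,3.25,0,0,0,0],[0.5,1.59,3.25,0,0,0,0],[0.5,1.59,3.25,0,0,0,0],[0.5,1.59,3.25,0,0,0,0],[0.5,0,0,0,0,0,0],[0.5,0,0,0,0,0,0],[0.5,0,0,0,0,0,0]]'
python3 - <<'E'
from h import *
for c in ['scene','top']:
    p=snapshot(c)
    for q in ['jaw_tab','flask','red_peg','seat','post_top']:
        for r in place_of(p,q)[:2 if q=='flask' else 1]: print(c,q,round(r['conf'],2),np.array(r['location']))
    if c=='scene': cv2.imwrite('pics/s4c.png',cv2.resize(p['image'][110:260,290:490,::-1],None,fx=4,fy=4))
s=sense();print(s['joint_pos'])
E
```

```text
time: 9.35
tool_pos: [607.5, 3.9, 294.3]
tcp_rot: [-179.9, 0.4, -172.5]
ft_force: [0.1, 0.6, 0.6]
finger_gap: 34.3
grip_force: 0.0
time: 10.1
tool_pos: [485.9, 184.5, 288.2]
tcp_rot: [-180.0, 0.0, -172.4]
ft_force: [-0.1, 0.1, 0.3]
finger_gap: 64.0
grip_force: 0.0
scene jaw_tab 0.82 [610.8   3.3 139.6]
scene flask 0.86 [594.3  87.   16.8]
scene flask 0.71 [426.1  -6.8   1.5]
scene red_peg 0.87 [487.1 180.4 239.2]
scene post_top 0.96 [653.2 204.4 165.5]
top jaw_tab 0.72 [608.9   2.5 133.2]
top flask 0.95 [425.4  83.4   2.2]
top flask 0.78 [429.6 -10.   -1.2]
top red_peg 0.51 [370.3 362.3  -2.9]
top seat 0.66 [600.9  83.3  11.8]
top post_top 0.64 [653.5 200.2 167.6]
[ 15.1  -5.8  94.5   0.   91.3 -82.4]
```

View pics/s4c.png

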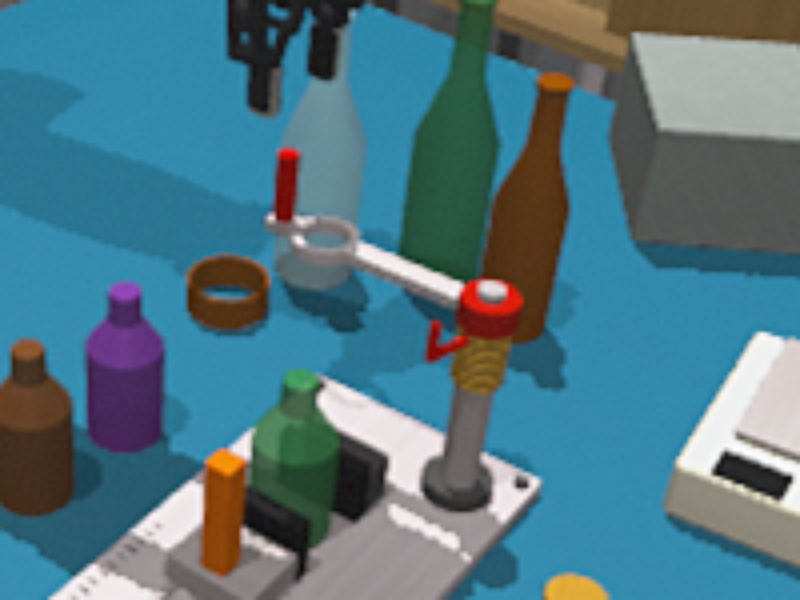

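The bottle is pinched between the jaws (crop (300,470)). The open fingers are above the red peg (crop (287,185)), which is unmoved. Descend, pinch and work out the arc.

```bash
python3 -m handwheel '[[0.5,0,0,2,0,0,0],[0.5,0,0,2,0,0,0],[0.5,0,0,2,0,0,0],[0.5,0,0,1.7,0,0,0],[0.5,0,0,0,0,0,0],[0.5,0,0,0,0,0,0],[-1,0,0,0,0,0,0],[-1,0,0,0,0,0,0],[-1,0,0,0,0,0,0],[-1,0,0,0,0,0,0],[-1,0,0,0,0,0,0],[-1,0,0,0,0,0,0]]' 40
python3 - <<'E'
from h import *
s=sense();T=np.array(s['tool_pos'])[:2];yaw=np.radians(s['tcp_rot'][2]);print(s['joint_pos'],s['finger_gap'],s['grip_force'],T)
c=np.array([651,202.5]);r=np.linalg.norm(T-c);a0=np.arctan2(*(T-c)[::-1]);print(r,np.degrees(a0))
# 20 rows, 0.05 rad arc and 0.035 rad turn per row
for k in range(20):
    P=lambda a:c+r*np.array([np.cos(a),np.sin(a)])
    d=P(a0+.05*(k+1))-P(a0+.05*k);y=yaw+.035*k
    print(k,np.round(np.array([np.cos(y)*d[0]+np.sin(y)*d[1],np.sin(y)*d[0]-np.cos(y)*d[1]])/10,3))
E
```

```text
time: 11.7
tool_pos: [486.7, 183.7, 212.7]
tcp_rot: [-179.9, 0.1, -172.5]
ft_force: [-0.6, -4.1, 5.5]
finger_gap: 15.0
grip_force: 38.9
[ 15.1  -3.9 100.6  -0.1  83.2 -82.4] 15.031228851797769 38.90998721122742 [486.7 183.7]
165.35482695560526 -173.46779745061005
0 [-0.  -0.8]
1 [-0.  -0.8]
2 [-0.  -0.8]
3 [-0.  -0.8]
4 [-0.1 -0.8]
5 [-0.1 -0.8]
6 [-0.1 -0.8]
7 [-0.1 -0.8]
8 [-0.1 -0.8]
9 [-0.1 -0.8]
10 [-0.1 -0.8]
11 [-0.1 -0.8]
12 [-0.2 -0.8]
13 [-0.2 -0.8]
14 [-0.2 -0.8]
15 [-0.2 -0.8]
16 [-0.2 -0.8]
17 [-0.2 -0.8]
18 [-0.2 -0.8]
19 [-0.2 -0.8]
```

```bash
python3 -m handwheel '[[-1,-0.01,-0.83,0,0,0,-0.035],[-1,-0.02,-0.83,0,0,0,-0.035],[-1,-0.03,-0.83,0,0,0,-0.035],[-1,-0.04,-0.83,0,0,0,-0.035],[-1,-0.06,-0.82,0,0,0,-0.035],[-1,-0.07,-0.82,0,0,0,-0.035],[-1,-0.08,-0.82,0,0,0,-0.035],[-1,-0.09,-0.82,0,0,0,-0.035],[-1,-0.11,-0.82,0,0,0,-0.035],[-1,-0.12,-0.82,0,0,0,-0.035],[-1,0,0,0,0,0,0]]'
python3 - <<'E'
from h import *
s=sense();T=np.array(s['tool_pos'])[:2];c=np.array([651,202.5]);d=T-c
print(np.linalg.norm(d),np.degrees(np.arctan2(d[1],d[0])),s['joint_pos'],s['ft_force'])
E
```

```text
time: 12.62
tool_pos: [515.6, 107.3, 212.6]
tcp_rot: [-180.0, 0.0, -152.3]
ft_force: [-5.8, 1.0, 7.3]
finger_gap: 15.1
grip_force: 39.4
165.4787083976739 -144.89036409792536 [   6.2   -2.8   99.6    0.    83.2 -111.5] [-5.8  1.   7.3]
```

```bash
python3 -m handwheel '[[-1,-0.11,-0.82,0,0,0,-0.035],[-1,-0.12,-0.82,0,0,0,-0.035],[-1,-0.14,-0.81,0,0,0,-0.035],[-1,-0.15,-0.81,0,0,0,-0.035],[-1,-0.17,-0.81,0,0,0,-0.035],[-1,-0.18,-0.81,0,0,0,-0.035],[-1,-0.19,-0.8,0,0,0,-0.035],[-1,-0.2,-0.8,0,0,0,-0.035],[-1,0,0,0,0,0,0]]'
python3 - <<'E'
from h import *
s=sense();T=np.array(s['tool_pos'])[:2];c=np.array([651,202.5]);d=T-c
print(np.linalg.norm(d),np.degrees(np.arctan2(d[1],d[0])),s['joint_pos'],s['ft_force'])
E
```

```text
time: 13.37
tool_pos: [562.9, 62.1, 212.5]
tcp_rot: [-180.0, 0.1, -136.3]
ft_force: [-4.8, 3.2, 8.2]
finger_gap: 15.3
grip_force: 39.5
165.7991463216428 -122.10499442514362 [   1.1    3.3   93.5    0.1   83.2 -132.7] [-4.8  3.2  8.2]
```

```bash
python3 -m handwheel '[[-1,-0.1,-0.33,0,0,0,0],[-1,-0.1,-0.33,0,0,0,0],[-1,-0.1,-0.33,0,0,0,0],[-1,-0.1,-0.33,0,0,0,0],[-1,0,0,0,0,0,0]]'
python3 -m handwheel '[[-1,-0.06,-0.14,0,0,0,0],[-1,-0.06,-0.14,0,0,0,0],[-1,0,0,0,0,0,0]]'
```

```text
time: 13.78
tool_pos: [574.2, 55.7, 212.5]
tcp_rot: [180.0, 0.0, -136.4]
ft_force: [-5.4, 1.8, 8.2]
finger_gap: 15.1
grip_force: 39.6
time: 14.03
tool_pos: [576.5, 54.5, 212.5]
tcp_rot: [180.0, 0.0, -136.4]
ft_force: [-6.4, 2.0, 7.7]
finger_gap: 15.0
grip_force: 39.6
```

```bash
python3 -m handwheel '[[-1,-0.05,-0.14,0,0,0,0],[-1,-0.05,-0.14,0,0,0,0],[-1,0,0,0,0,0,0]]'
```

```text
time: 14.28
tool_pos: [579.2, 52.9, 212.5]
tcp_rot: [180.0, -0.0, -136.4]
ft_force: [-6.1, 0.6, 7.8]
finger_gap: 15.2
grip_force: 39.6
```

```bash
python3 -m handwheel '[[-1,-0.05,-0.1,0,0,0,0],[-1,0,0,0,0,0,0]]'
```

```text
time: 14.45
tool_pos: [580.1, 52.5, 212.4]
tcp_rot: [180.0, -0.0, -136.4]
ft_force: [-7.0, 0.5, 8.0]
finger_gap: 14.9
grip_force: 39.6
```

```bash
python3 -m handwheel '[[-1,-0.05,-0.1,0,0,0,0],[-1,-0.05,-0.1,0,0,0,0],[-1,0,0,0,0,0,0]]'
```

```text
time: 14.7
tool_pos: [581.0, 52.0, 212.4]
tcp_rot: [179.9, -0.1, -136.4]
ft_force: [-15.2, 1.1, 11.4]
finger_gap: 15.1
grip_force: 40.2
```

```bash
python3 -m handwheel '[[-1,-0.05,-0.1,0,0,0,0],[-1,0,0,0,0,0,0]]'
```

```text
time: 14.87
tool_pos: [581.4, 51.8, 212.4]
tcp_rot: [179.8, -0.2, -136.4]
ft_force: [-18.3, 2.5, 13.6]
finger_gap: 14.8
grip_force: 40.5
```

The stop is clearly felt: the force rose from 7 to 18 N while the tool hardly moved. Hold, then check.

```bash
python3 -m handwheel '[[-1,0,0,0,0,0,0],[-1,0,0,0,0,0,0],[-1,0,0,0,0,0,0],[-1,0,0,0,0,0,0],[-1,0,0,0,0,0,0],[-1,0,0,0,0,0,0],[-1,0,0,0,0,0,0],[-1,0,0,0,0,0,0]]'
python3 - <<'E'
from h import *
p=snapshot('scene'); cv2.imwrite('pics/s5c.png',cv2.resize(p['image'][140:290,270:470,::-1],None,fx=4,fy=4))
E
```

```text
time: 15.53
tool_pos: [581.4, 51.8, 212.4]
tcp_rot: [179.8, -0.2, -136.4]
ft_force: [-18.6, 1.8, 12.7]
finger_gap: 14.9
grip_force: 40.4
```

View pics/s5c.png

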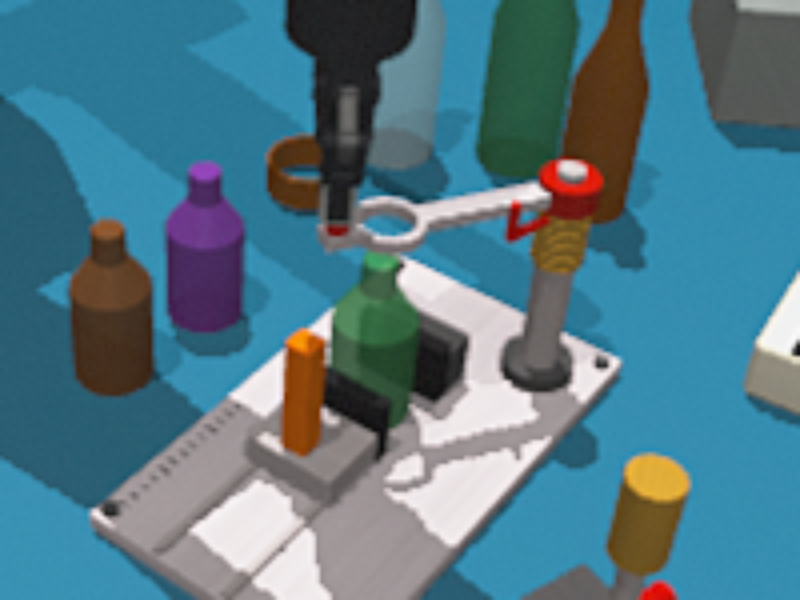

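The ring (crop (390,220)) is right over the flask's mouth (380,265), and the arm is against its red stop (525,220). The gripper holds the peg and the bottle is still pinched and upright.

```bash
python3 -c "from bench import hand_in; print(hand_in())"
```

```text
the job is handed in; nothing more can be done
None
```

I closed the jaw gently until it pressed the small green bottle against the fixed jaw (about 8 N), then swung the sighting arm to its stop. I handed the job in still holding the arm there; no verdict came back.

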